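# Nip the padlock in the vise, dial it open and draw out its shackle

### The arm

A 6-joint arm with a two-finger parallel gripper is mounted at the origin on the work surface; the furniture and walls round the work are solid. World frame = base frame: x ahead of the robot, y to its left, z up, the work surface at z = 0. Lengths are in m, angles in rad, forces in N, time in s.
With the tool pointing down it reaches from about 0.225 to 0.875 m from the base axis. Payload 3.4 kg.
Tool frame: the origin (TCP) lies at the very end of the fingers, on their centre line; the grasp point (between the pads) lies 19 mm behind it; z points along the fingers, y is the direction in which the jaws open and shut (so a half turn about z gives the same grasp; the last joint's range is limited). The gripper opens to 85 mm and grips with 20 to 120 N. Pads are 22 mm wide; open, the fingers measure 114 mm over their backs; the gripper's body (76 mm by 85 mm) begins 54 mm behind the grasp point. The pads swing forward as they close: fully open they stand 13 mm farther back than shut.
Start: joints at [-1.367, 0.276, 1.505, -0, 1.361, -0.121], TCP at [0.183, -0.545, 0.231] pointing down, gripper open.
Joint ranges: [-2.89, 2.89], [-0.75, 2.08], [0.22, 2.7], [-1.18, 4.32], [0.11, 2.71], [-2.7, 2.7]. Speed limits (rad/s): [2.57, 2.57, 3.14, 3.14, 3.14, 3.14].

### API

Orientations are given as a unit quaternion [w, x, y, z].
In Python, from rig import manip, eyes gives the robot as it stands. The module is installed in compiled form; this text tells all that it offers.
- The arm moves only by the tool servo_tool, never from a script. Its argument "deltas" is one flat list of numbers, 6 for each row, row after row: the shift along the tool's x, y, z in cm, then the turn, a rotation vector about the tool's x, y, z in degrees. A call has 1 to 20 rows; each row shifts and turns the pose as measured when the row begins, along the tool's axes as they then stand; what a row does not reach is not made up. A row lasts 1/10 s, in which the tool goes at most 50 mm and 8.59 degrees, less where a joint would pass 70% of its speed; a pose out of reach is approached as far as the arm can. A call with a gripper value outside its range is refused whole. "jaw" is the finger opening in cm, from 0 to 8.54, set as the call begins (left out, the last holds). The fingers move at their own pace and stop on an object; "grip_force" is the grip in N (left out, the last holds). Time passes only in rows, so rows that do not move let the fingers close. It gives the time, the measured TCP pose, the force and the opening at its end, in the units of the state.
- manip.get_state(): the state, without advancing time (a new reading comes with each control period).
- eyes.get_image(name): name is "scene" or "top" or "wrist"; returns (picture, depth): 384x512x3 uint8, red, green, blue; 384x512 float32, m along the optical axis (not along the pixel's ray), 0 where there is no reading.
- eyes.get_calibration(name): a dict with "camera_matrix" (3x3 intrinsics, pixels), "rvec" (rotation vector, rad) and "tvec" (3), from world to camera coordinates, as OpenCV has them. Camera axes: x right, y down, z forward; pixel columns grow to the right and rows downward; lengths in m; the calibration is good to about 2 mm. A picture is of the moment at which its call begins: read the wrist's pose just before it. get_calibration takes no time and is no camera call; for the wrist camera it gives the pose at the moment of the call.
- manip.sign_off(): hands the job in, once; it reports no verdict.
The state is a dict: "clock": time; "qpos": joint angles; "qd": joint speeds; "effort": joint torques, N m; "position": TCP position; "ee_rot": TCP orientation; "contact_force": force on the tool from outside, world axes, zero at the start; "moment": the same for the moment, N m; "width": finger opening in m.
Only numpy, scipy, OpenCV 4.12 (cv2) and the standard library are available. Lean on these libraries where they do the work, as an engineer would, in place of code of your own. Each camera call takes 0.05 s, during which the arm holds its last target.

### The job

The cupboard padlock is to get a longer shackle. It lies on its back, loose between the jaws of the drill vise: wind the crank clockwise until the jaw nips it firmly, turn the lock's dial until its red mark comes round to the red index line and you feel it drop into its notch, then draw the short shackle straight out of the lock. Finish while holding that shackle in the gripper, lifted about 25 cm above the bench and clear of the lock and vise, with the lock still clamped in the vise and the spare shackle, file and sanding block left alone.

Things in the scene. Friction and masses are not known exactly. Their poses are not given: they have to be found in the camera images.
- vise: Green drill vise fixed on a wooden block (126 x 176 x 46 mm). Origin: under the block, on the bench. y runs along the screw from the crank (-y) to the fixed jaw (+y, face at y = 36 mm); z up; the lock's shackle sticks out to -x. Rails carrying the lock: tops 68 mm above the bench; jaws: x from -34 to 34 mm, tops 90 mm up. Block and casting end at y = -102 mm; only screw and crank lie beyond.
- jaw: The vise's sliding jaw; screw and crank travel with it along the vise's +y. Its frame coincides with the vise's when the crank reads 0; its face is then at y = -38 mm, leaving 74 mm between the jaws for the 64 mm wide lock.
- crank (a joint): Vise crank angle (rad): 0 with the knob straight above the screw, growing clockwise seen from the crank's end (over the top the knob moves to the vise's +x). Each turn moves jaw and crank 10 mm to +y. It takes about 4.5 N at the knob and stays where left. Both jaws touch the lock near 6.3 rad, then it jams; about 10 N at the knob clamps the lock well.
- crank_hub (a point): Point on the screw's axis, 80 mm above the bench, in the plane in which the middle of the crank's knob circles; travels with the jaw.
- crank_knob (a point): Middle of the crank's black, freely spinning knob, 18 mm thick and 48 mm long, parallel to the screw (vise y); it circles at 28 mm radius about crank_hub in a vertical plane. The crank arm (18 mm wide) starts 6 mm past its vise end. At the lowest point of its circle the middle is 52 mm above the bench, the screw and its hub (radius 10 mm) 28 mm above it.
- lock: Brass combination padlock with steel end cap, 64 x 64 x 32 mm, 0.4 kg, lying on its back on the vise's rails. Origin: centre of its underside; z up through the dial, y across between the jaws; the shackle sticks out of its -x face (x = -32 mm). A short red index line on its face lies between dial and shackle.
- dial (a joint): Dial angle (rad), growing clockwise seen from above; 0 where its red mark meets the red index line: there is the notch. Starts 1 to 2.7 rad short of it (negative): clockwise is shorter. Turns at about 0.03 N m with faint clicks every 0.35 rad. The notch draws it in from 0.5 rad before 0; within 0.1 rad of 0 the bolt drops and the dial is caught, with 0.15 rad of play either way.
- dial_grip (a point): On the dial's axis, 47 mm above the lock's underside. The black fluted knob is 32 mm in diameter, from 36 to 56 mm above the lock's underside; under it a flange 44 mm in diameter with its top at 36 mm: fingertips must stay above that.
- bolt (a joint): The locking bolt hidden inside the padlock (m): about 0 while it sits in the shackle's notch and holds it; 0.005 when it has dropped into the dial's notch and the shackle is free.
- shackle: The lock's short shackle: loose steel U of 9 mm round bar, 0.09 kg, legs 40 mm apart (49 mm over the outsides). Origin: midway between the straight legs, 26 mm before the lock's end face, 16 mm above the lock's underside: pinch it there across both legs. x points along the legs into the lock; bow 34.5 mm to -x, leg ends 68 mm to +x (42 mm in the lock). Freed, it slides out to -x.
- spare_shackle: Bystander: the longer spare shackle, a loose steel U lying flat on the bench to the left, 50 x 150 mm. Leave it alone.
- file: Bystander: a file with a wooden handle, 272 mm long, lying on the bench to the right. Leave it alone.
- sanding_block: Bystander: a cork sanding block, 46 x 90 x 27 mm, lying on the bench between robot and crank. Leave it alone.

How it is judged:
By the outcome, as a careful person would: the job done as asked, in the order asked, and still so for the second after the job is handed in, while the arm keeps its last pose, push and grip.
It also fails if it takes over 72 s, if anything falls off the work surface, if the arm or the gripper's body presses on something with over 40 N, if the wrist force passes 120 N, or if a joint passes its speed limit or range.

## Working session

There is one attempt and no reset: what is moved stays moved. The work goes in short steps, Python scripts to look and compute and a tool call to move; the robot and the scene stay as the last step left them, time stands still between calls to the robot, and variables do not carry over. Pictures are saved under pics/ and viewed, and the job is handed in when it is done.

Besides the shell and the picture viewer there is one more tool, called after "Call:" as name(argument=value, ...) on one line, values as JSON. servo_tool: Moves the arm, as the interface text tells. Its arguments: {"type":"object","properties":{"deltas":{"type":"array","items":{"type":"number"}},"jaw":{"type":"number"},"grip_force":{"type":"number"}},"required":["deltas"]}

```bash
ls; mkdir -p pics; python3 - <<'E'
from rig import manip, eyes
import cv2, numpy as np
print(manip.get_state())
for n in ["scene","top","wrist"]:
    im,d=eyes.get_image(n); c=eyes.get_calibration(n)
    cv2.imwrite(f"pics/{n}0.png",im[:,:,::-1]); np.savez(f"pics/{n}0.npz",im=im,d=d,**c)
    R=cv2.Rodrigues(np.array(c["rvec"]))[0]; print(n,c["camera_matrix"],-R.T@np.array(c["tvec"]).ravel(),R[2])
E
```

```text
pics
{'clock': 0.0, 'qpos': array([-1.36697804e+00,  2.76569261e-01,  1.50613221e+00,  9.90792730e-06,
        1.36070758e+00, -1.21029262e-01]), 'qd': array([ 0.00234097,  0.00130252,  0.00032705,  0.00025867, -0.00028065,
        0.00153207]), 'effort': array([ 2.08947880e-03, -4.16779125e+01, -2.45807594e+01, -6.38481310e-05,
        1.08723115e-02, -1.24965911e-05]), 'position': array([ 0.18339313, -0.54440734,  0.23045476]), 'ee_rot': array([-9.07622468e-04,  9.86837993e-01,  1.61709461e-01, -3.27438117e-05]), 'contact_force': array([0.18389517, 0.14982392, 0.50636815]), 'moment': array([-0.00635512,  0.04088822, -0.03233066]), 'width': 0.08494034899096474}
scene [[488.23383845   0.         254.61843952]
 [  0.         488.23383845 184.71628983]
 [  0.           0.           1.        ]] [-0.227442    0.30046668  0.67672601] [ 0.72511784 -0.40398789 -0.55767186]
top [[370.99862836   0.         254.60672475]
 [  0.         370.99862836 187.75348195]
 [  0.           0.           1.        ]] [ 0.41716869 -0.09039693  0.97263629] [ 0.10707583 -0.02325145 -0.99397894]
wrist [[266.26859935   0.         254.21461656]
 [  0.         266.26859935 188.37922846]
 [  0.           0.           1.        ]] [ 0.24872822 -0.52361103  0.37276715] [-0.25834221 -0.08659821 -0.96216425]
```

View pics/scene0.png

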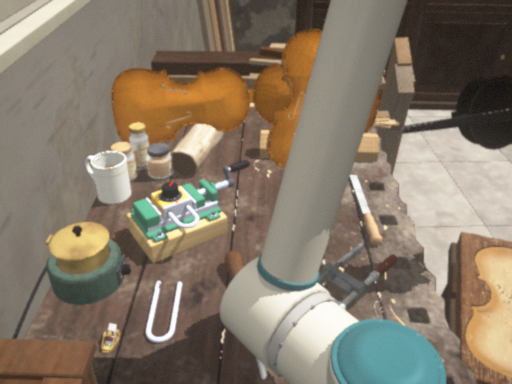

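View pics/top0.png

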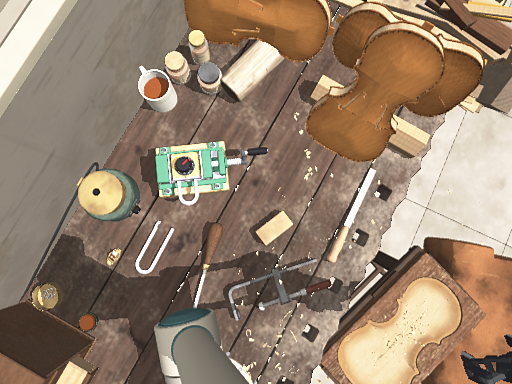

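The top view shows the vise around pixel (190,168), with the crank knob at about (258,151) to its right and the shackle at (188,198) pointing down. I'll zoom in and measure.

```bash
cat > h.py <<'E'
import cv2, numpy as np
def load(f):
    z=np.load(f); return z['im'],z['d'],dict(camera_matrix=z['camera_matrix'],rvec=z['rvec'],tvec=z['tvec'])
def RT(c):
    return cv2.Rodrigues(np.array(c['rvec'],float))[0],np.array(c['tvec'],float).ravel()
def onplane(c,u,v,z):
    R,t=RT(c);K=c['camera_matrix'];C=-R.T@t
    r=R.T@np.linalg.solve(K,np.array([u,v,1.]));return C+r*(z-C[2])/r[2]
def cloud(d,c):
    R,t=RT(c);K=c['camera_matrix'];v,u=np.mgrid[:d.shape[0],:d.shape[1]]
    P=np.stack([(u-K[0,2])/K[0,0]*d,(v-K[1,2])/K[1,1]*d,d],-1)
    return (P-t)@R
def proj(c,P):
    return cv2.projectPoints(np.array(P,float).reshape(-1,3),np.array(c['rvec'],float),np.array(c['tvec'],float),c['camera_matrix'],None)[0].reshape(-1,2)
E
python3 - <<'E'
from h import *
im,d,c=load('pics/top0.npz')
cr=im[125:215,135:285];cv2.imwrite('pics/topz.png',cv2.resize(cr[:,:,::-1],None,fx=5,fy=5,interpolation=cv2.INTER_CUBIC))
P=cloud(d,c)
for n,(u,v) in dict(dial=(184,165),knob=(260,151),knob0=(248,152),bow=(188,203),blkl=(160,190),san=(272,226)).items(): print(n,P[v,u],onplane(c,u,v,.08))
im,d,c=load('pics/scene0.npz')
cr=im[150:270,115:265];cv2.imwrite('pics/scenez.png',cv2.resize(cr[:,:,::-1],None,fx=5,fy=5,interpolation=cv2.INTER_CUBIC))
E
```

```text
dial [0.56337658 0.05181213 0.12436243] [0.57102286 0.05924927 0.08      ]
knob [ 0.59695752 -0.12456899  0.11194787] [ 0.60363109 -0.12583743  0.08      ]
knob0 [ 0.59466561 -0.09621723  0.11287211] [ 0.60145201 -0.09643976  0.08      ]
bow [0.47802237 0.04800918 0.0875534 ] [0.4785417  0.04919036 0.08      ]
blkl [0.51454124 0.12475638 0.04404811] [0.5107713  0.11642635 0.08      ]
san [ 0.42082893 -0.15521233  0.02704707] [ 0.42062396 -0.15158268  0.08      ]
```

View pics/topz.png

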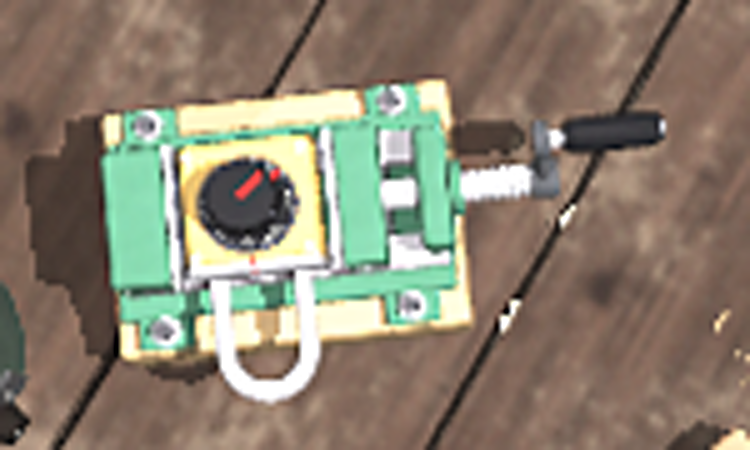

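View pics/scenez.png

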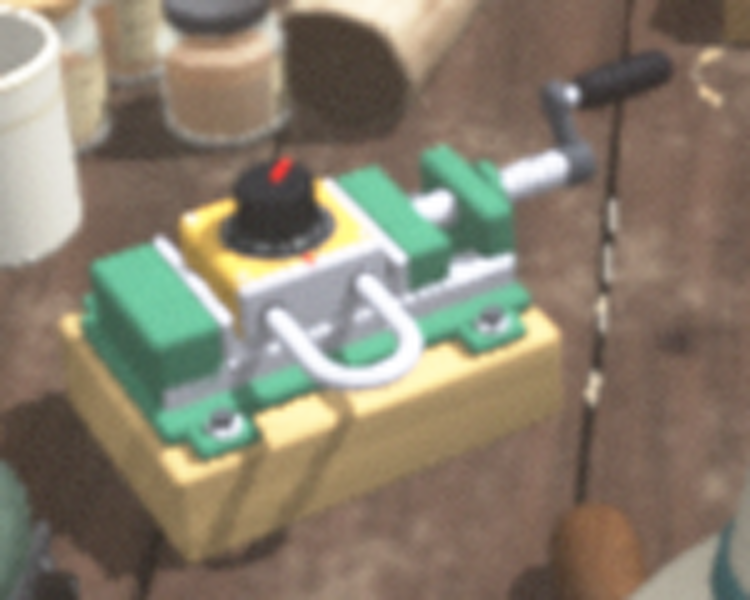

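View pics/wrist0.png

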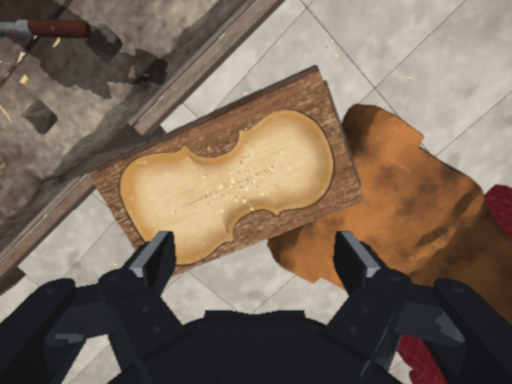

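```bash
python3 - <<'E'
from h import *
for n in ['top','scene']:
    im,d,c=load(f'pics/{n}0.npz');P=cloud(d,c)
    reg=(d>0)&(P[...,0]>.43)&(P[...,0]<.68)&(P[...,1]>-.16)&(P[...,1]<.18)
    m=reg&(abs(P[...,2]-.046)<.006)
    m=reg&(P[...,2]>.036)&(P[...,2]<.12)
    q=P[m&(abs(P[...,2]-.046)<.005)][:,:2].astype(np.float32)
    r=cv2.minAreaRect(q);print(n,'block rect',r,np.median(P[m&(abs(P[...,2]-.046)<.005)][:,2]))
    print(cv2.boxPoints(r))
    # dial: dark + z>.11
    hsv=cv2.cvtColor(im,cv2.COLOR_RGB2HSV)
    k=reg&(P[...,2]>.112)&(P[...,1]>0);print('dial top',P[k].mean(0),k.sum(),cv2.minEnclosingCircle(P[k][:,:2].astype(np.float32)))
    print('z',np.median(P[k][:,2]))
    k=reg&(hsv[...,2]<90)&(P[...,2]>.08)&(P[...,1]<-.08);q=P[k]
    print('knob',k.sum(),q.mean(0),q.min(0),q.max(0),cv2.fitLine(q.astype(np.float32),cv2.DIST_L2,0,.01,.01).ravel()[:3])
    g=reg&(hsv[...,0]>60)&(hsv[...,0]<95)&(hsv[...,1]>70)&(abs(P[...,2]-.09)<.004)
    g=g.astype(np.uint8);nn,l,s,ce=cv2.connectedComponentsWithStats(g)
    for i in range(1,nn):
        if s[i,4]>40: 
            q=P[l==i]; print('green',s[i],cv2.minAreaRect(q[:,:2].astype(np.float32)),np.median(q[:,2]))
    # red
    rd=(((hsv[...,0]<8)|(hsv[...,0]>172))&(hsv[...,1]>130)&reg).astype(np.uint8)
    nn,l,s,ce=cv2.connectedComponentsWithStats(rd)
    for i in range(1,nn): print('red',s[i],ce[i],P[l==i].mean(0))
E
```

```text
top block rect ((0.5516211986541748, 0.07180774211883545), (0.15655116736888885, 0.22960060834884644), 5.436641693115234) 0.046026876092388556
[[ 0.46282095  0.17867541]
 [ 0.4845745  -0.04989236]
 [ 0.64042145 -0.03505993]
 [ 0.6186679   0.19350785]]
dial top [0.56594825 0.05449133 0.1235826 ] 168 ((0.5666065812110901, 0.055114395916461945), 0.016897330060601234)
z 0.12431284864429896
knob 143 [ 0.59718544 -0.11631549  0.11049579] [ 0.57930643 -0.14136838  0.09326755] [ 0.60763692 -0.08172054  0.11617935] [-0.1917291   0.97790664 -0.08329762]
green [202 150  11  28 228] ((0.5730311274528503, 0.003790970891714096), (0.06682481616735458, 0.02002023160457611), 5.469916820526123) 0.09035699181583276
green [218 150  10  25 160] ((0.5760100483894348, -0.03451164811849594), (0.058278124779462814, 0.02019607648253441), 5.636777400970459) 0.0914379356911966
green [155 154  14  29 326] ((0.5624815225601196, 0.11097093671560287), (0.06802937388420105, 0.02904599718749523), 5.3661675453186035) 0.0902201221717549
red [182 159   6   6  15] [184.33333333 161.6       ] [0.57123928 0.05101595 0.1247
[... 633 characters left out ...]
0588886 -0.08072226  0.11538768] [-0.13776235  0.97347695 -0.18265858]
green [200 180  17  16 125] ((0.5725094676017761, -0.03464560955762863), (0.05770900472998619, 0.021437993273139), 4.9102983474731445) 0.09198470325725129
green [183 184  22  18 168] ((0.5707686543464661, 0.0040478091686964035), (0.06864265352487564, 0.019621171057224274), 5.405453681945801) 0.09095539623474964
green [134 199  25  23 307] ((0.560814380645752, 0.11150376498699188), (0.06902281939983368, 0.028434650972485542), 5.980885028839111) 0.09079205628610154
red [169 182   4   4  13] [170.61538462 183.53846154] [0.5710103  0.05011477 0.12567428]
red [176 201   1   1   1] [176. 201.] [0.53870099 0.05272621 0.10369632]
```

```bash
python3 - <<'E'
from h import *
a=np.deg2rad(5.5);X=np.array([np.cos(a),np.sin(a)]);Y=np.array([-np.sin(a),np.cos(a)])
rays=[]
for n in ['top','scene']:
    im,d,c=load(f'pics/{n}0.npz');P=cloud(d,c)
    reg=(P[...,0]>.55)&(P[...,0]<.65)&(P[...,1]>-.2)&(P[...,1]<-.07)&(P[...,2]>.07)
    k=(reg&(im.max(2)<75)).astype(np.uint8)
    nn,l,s,ce=cv2.connectedComponentsWithStats(k);i=1+np.argmax(s[1:,4]);q=np.argwhere(l==i)[:,::-1].astype(np.float32)
    r=cv2.minAreaRect(q);print(n,s[i],r)
    R,t=RT(c);rays.append((-R.T@t,R.T@np.linalg.solve(c['camera_matrix'],[*r[0],1])))
    if n=='top': ct=c
    else: cs=c
(C1,r1),(C2,r2)=rays
s=np.linalg.lstsq(np.stack([r1,-r2],1),C2-C1,rcond=None)[0]
p1=C1+s[0]*r1;p2=C2+s[1]*r2;print('knob tri',p1,p2)
for uv in [(104,115),(445,82),(470,322),(122,358)]:
    print('corner',onplane(ct,135+uv[0]/5,125+uv[1]/5,.046))
cor=np.array([onplane(ct,134.5+u/5+.1,124.5+v/5+.1,.046)[:2] for u,v in [(104,115),(445,82),(470,322),(122,358)]])
print(cor.mean(0),cor.mean(0)+.014*Y, np.linalg.norm(cor-np.roll(cor,1,0),axis=1))
o=cor.mean(0)+.014*Y
print('hub rel', [(float((p1[:2]-o)@X),float((p1[:2]-o)@Y))], 'dial rel', (np.array([.566,.055])-o)@X,(np.array([.566,.055])-o)@Y)
E
```

```text
top [247 147  21   9 126] ((256.95947265625, 150.7567596435547), (7.069156646728516, 19.399080276489258), 80.53767395019531)
scene [231 162  18  10  83] ((238.98275756835938, 165.70689392089844), (6.4993367195129395, 18.75522804260254), 68.19859313964844)
knob tri [ 0.59899472 -0.11760647  0.10537157] [ 0.5982572  -0.11890332  0.10525763]
corner [0.62119229 0.13616811 0.046     ]
corner [ 0.63650242 -0.03601982  0.046     ]
corner [ 0.51364968 -0.04778353  0.046     ]
corner [0.49781705 0.12558903 0.046     ]
[0.56832067 0.04549506] [0.56697883 0.05943061] [0.1238549  0.17287793 0.12344166 0.1741045 ]
hub rel [(0.014900243200939045, -0.17929062709289575)] dial rel -0.0013989771100481288 -0.004316395944639535
```

```bash
cat > plan.py <<'E'
import numpy as np, sys
from scipy.spatial.transform import Rotation as R
from rig import manip
def Rt(ang):  # tool down, tool y at world angle ang (deg)
    a=np.deg2rad(ang);y=np.array([np.cos(a),np.sin(a),0]);z=np.array([0,0,-1.]);x=np.cross(y,z)
    return R.from_matrix(np.stack([x,y,z],1))
def cur():
    s=manip.get_state();w,x,y,z=s['ee_rot'];return np.array(s['position']),R.from_quat([x,y,z,w]),s
def plan(wps,n):
    """wps list of (pos,ang), n rows each"""
    p,r,s=cur();rows=[]
    for (tp,ta),k in zip(wps,n):
        tr=Rt(ta);p0=p.copy();r0=r;rv=(r0.inv()*tr).as_rotvec()
        for i in range(k):
            pn=p0+(np.array(tp)-p0)*(i+1)/k; rn=r0*R.from_rotvec(rv*(i+1)/k)
            d=r.inv().apply(pn-p)*100; w=(r.inv()*rn).as_rotvec()*180/np.pi
            rows.append([*d,*w]);p,r=pn,rn
    for q in rows: print(', '.join(f'{v:.2f}'.replace('-0.00','0') for v in q)+',')
def st():
    p,r,s=cur();y=r.apply([0,1,0]);print('t',round(s['clock'],2),'p',p.round(4),'yang',np.rad2deg(np.arctan2(y[1],y[0])).round(1),'tilt',r.apply([0,0,1]).round(3),'F',np.round(s['contact_force'],1),'M',np.round(s['moment'],2),'w',round(s['width'],4),'q',np.rad2deg(s['qpos']).round(0))
E
python3 - <<'E'
from plan import *
plan([([.5986,-.118,.20],5.5)],[15])
E
```

```text
3.53, -1.81, 0.21, 0, 0, -5.13,
3.68, -1.49, 0.21, 0, 0, -5.13,
3.80, -1.15, 0.21, 0, 0, -5.13,
3.88, -0.81, 0.21, 0, 0, -5.13,
3.94, -0.46, 0.21, 0, 0, -5.13,
3.97, -0.11, 0.21, 0, 0, -5.13,
3.96, 0.25, 0.21, 0, 0, -5.13,
3.92, 0.60, 0.21, 0, 0, -5.13,
3.85, 0.95, 0.21, 0, 0, -5.13,
3.75, 1.29, 0.20, 0, 0, -5.13,
3.62, 1.62, 0.20, 0, 0, -5.13,
3.46, 1.94, 0.20, 0, 0, -5.13,
3.28, 2.24, 0.20, 0, 0, -5.13,
3.06, 2.52, 0.20, 0, 0, -5.13,
2.83, 2.79, 0.20, 0, 0, -5.13,
```

Call:
servo_tool(deltas=[3.5,-1.8,0.2,0,0,-5.1,3.7,-1.5,0.2,0,0,-5.1,3.8,-1.15,0.2,0,0,-5.1,3.9,-0.8,0.2,0,0,-5.1,3.95,-0.45,0.2,0,0,-5.1,4.0,-0.1,0.2,0,0,-5.1,4.0,0.25,0.2,0,0,-5.1,3.9,0.6,0.2,0,0,-5.1,3.85,0.95,0.2,0,0,-5.1,3.75,1.3,0.2,0,0,-5.1,3.6,1.6,0.2,0,0,-5.1,3.45,1.95,0.2,0,0,-5.1,3.3,2.25,0.2,0,0,-5.1,3.05,2.5,0.2,0,0,-5.1,2.8,2.8,0.2,0,0,-5.1], jaw=5, grip_force=30)

```text
clock: 1.65
position: [0.6016, -0.0975, 0.1946]
ee_rot: [-0.003, 0.658, 0.753, -0.001]
contact_force: [0.2, -0.6, -0.1]
width: 0.0502
```

```bash
python3 - <<'E'
from plan import *
st();plan([([.5986,-.118,.16],5.5)],[4])
E
```

```text
t 1.65 p [ 0.6016 -0.0975  0.1946] yang 7.7 tilt [-0.005  0.002 -1.   ] F [ 0.2 -0.6 -0.1] M [-0.06 -0.07 -0.04] w 0.0502 q [-16.  20.  85.   0.  75. -23.]
-0.50, -0.14, 0.86, -0.07, -0.04, 0.55,
-0.50, -0.14, 0.86, -0.07, -0.04, 0.55,
-0.50, -0.13, 0.86, -0.07, -0.04, 0.55,
-0.50, -0.13, 0.87, -0.07, -0.04, 0.55,
```

Call:
servo_tool(deltas=[-0.5,-0.14,0.8,0,0,0.6,-0.5,-0.14,0.8,0,0,0.6,-0.5,-0.14,0.8,0,0,0.6,-0.5,-0.14,0.8,0,0,0.5,0,0,0,0,0,0])

```text
clock: 2.15
position: [0.5986, -0.1165, 0.1581]
ee_rot: [-0.004, 0.672, 0.74, -0.001]
contact_force: [-0.2, -0.1, -0.3]
width: 0.0502
```

```bash
python3 - <<'E'
from plan import *
from h import *
from rig import eyes
st()
for n in ['wrist','top']:
    c=eyes.get_calibration(n);im,d=eyes.get_image(n);np.savez(f'pics/{n}1.npz',im=im,d=d,**c)
    if n=='top': im=cv2.resize(im[125:215,135:285],None,fx=5,fy=5,interpolation=cv2.INTER_CUBIC)
    cv2.imwrite(f'pics/{n}1.png',im[:,:,::-1])
    if n=='wrist': print(proj(c,[[.5986,-.118,.105],[.5853,-.119,.08],[.566,.055,.124]]))
plan([([.5986,-.118,.16],5.5)],[2])
E
```

```text
t 2.15 p [ 0.5986 -0.1165  0.1581] yang 5.5 tilt [-0.008  0.004 -1.   ] F [-0.2 -0.1 -0.3] M [-0.04  0.03  0.02] w 0.0502 q [-18.  22.  88.   0.  71. -23.]
[[254.82976515 206.41300483]
 [239.59147855 196.41878511]
 [225.30223438 -93.47563197]]
-0.09, -0.06, -0.03, -0.15, -0.12, 0.01,
-0.09, -0.06, -0.03, -0.15, -0.12, 0.01,
```

View pics/wrist1.png

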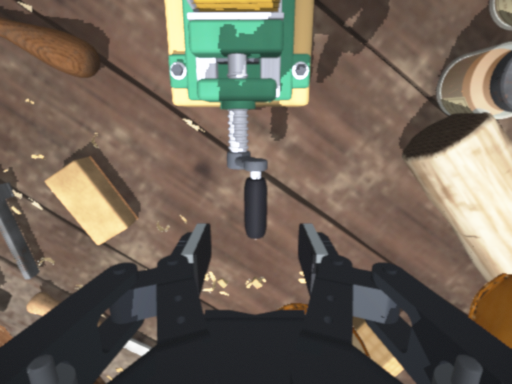

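The wrist view shows the knob centred at (256,206), which matches my projected (255,206), so I'll go down and grip it.

Call:
servo_tool(deltas=[-0.1,0,1.4,-0.15,-0.12,0,-0.05,0,1.4,-0.15,-0.12,0,0,0,1.4,0,0,0,0,0,1.4,0,0,0,0,0,1.4,0,0,0,0,0,0,0,0,0])

```text
clock: 2.85
position: [0.6016, -0.121, 0.0923]
ee_rot: [0.004, 0.674, 0.738, 0.003]
contact_force: [0.0, 0.7, -1.2]
width: 0.0503
```

```bash
python3 - <<'E'
from plan import *
st();plan([([.5986,-.118,.086],5.5)],[1])
E
```

```text
t 2.85 p [ 0.6016 -0.121   0.0923] yang 5.2 tilt [ 0.01  -0.002 -1.   ] F [ 0.   0.7 -1.2] M [ 0.01  0.02 -0.03] w 0.0503 q [-18.  25.  93.   0.  61. -23.]
0.32, -0.27, 0.62, 0.55, 0.18, -0.30,
```

Call:
servo_tool(deltas=[0.15,-0.15,0.3,0.3,0.1,-0.2,0.15,-0.1,0.3,0.2,0.1,-0.1,0,0,0,0,0,0])

```text
clock: 3.15
position: [0.5998, -0.1189, 0.0883]
ee_rot: [0.002, 0.673, 0.74, 0.001]
contact_force: [-0.0, -0.2, -0.5]
width: 0.0502
```

Call:
servo_tool(deltas=[0,0,0,0,0,0,0,0,0,0,0,0,0,0,0,0,0,0,0,0,0,0,0,0], jaw=0.5, grip_force=30)

```text
clock: 3.55
position: [0.6001, -0.119, 0.0896]
ee_rot: [0.002, 0.672, 0.74, 0.001]
contact_force: [-0.1, 0.9, -2.7]
width: 0.0172
```

```bash
python3 - <<'E'
from plan import *
st()
E
```

```text
t 3.55 p [ 0.6001 -0.119   0.0896] yang 5.5 tilt [ 0.005 -0.001 -1.   ] F [-0.1  0.9 -2.7] M [-0.01 -0.06  0.  ] w 0.0172 q [-18.  25.  94.   0.  61. -23.]
```

```bash
cat > crank.py <<'E'
from plan import *
import sys
a=np.deg2rad(5.5);X=np.array([np.cos(a),np.sin(a),0]);Y=np.array([-np.sin(a),np.cos(a),0])
H=np.array([.5853,-.1193,.0658]);r=.028
def phi(p,near):
    d=p-H;f=np.arctan2(d@X,d[2]);return f+2*np.pi*round((near-f)/2/np.pi),np.hypot(d@X,d[2])
def go(near,dphi,n):
    p,_,s=cur();f,rr=phi(p,near);st();print('phi',f.round(3),'r',rr.round(4),'yadv',((p-H)@Y).round(4))
    w=[];
    for i in range(n):
        g=f+dphi*(i+1);w.append((H+r*np.sin(g)*X+r*np.cos(g)*np.array([0,0,1])+.01*(g-.557)/2/np.pi*Y,5.5))
    plan(w,[1]*n)
if __name__=='__main__': go(*map(float,sys.argv[1:3]),int(sys.argv[3]))
E
python3 crank.py .55 .18 6
```

```text
t 3.55 p [ 0.6001 -0.119   0.0896] yang 5.5 tilt [ 0.005 -0.001 -1.   ] F [-0.1  0.9 -2.7] M [-0.01 -0.06  0.  ] w 0.0172 q [-18.  25.  94.   0.  61. -23.]
phi 0.556 r 0.028 yadv -0.0011
0.14, 0.40, 0.30, 0.30, 0.09, -0.02,
0.03, 0.34, 0.37, 0, 0, 0,
0.03, 0.27, 0.43, 0.00, 0.00, 0,
0.03, 0.19, 0.47, 0, 0, 0.00,
0.03, 0.10, 0.49, 0.00, 0.00, 0.00,
0.03, 0.01, 0.50, 0, 0, 0,
```

```bash
sed -i 's/-.1193,/-.1204,/' crank.py
```

Call:
servo_tool(deltas=[0.03,0.4,0.3,0,0,0,0.03,0.34,0.37,0,0,0,0.03,0.27,0.43,0,0,0,0.03,0.19,0.47,0,0,0,0.03,0.1,0.49,0,0,0,0.03,0.0,0.5,0,0,0])

```text
clock: 4.15
position: [0.6128, -0.1161, 0.0638]
ee_rot: [0.002, 0.672, 0.74, 0.0]
contact_force: [-4.4, -0.3, 4.7]
width: 0.0167
```

```bash
python3 crank.py 1.5 .18 6
```

```text
t 4.15 p [ 0.6128 -0.1161  0.0638] yang 5.5 tilt [ 0.003 -0.002 -1.   ] F [-4.4 -0.3  4.7] M [-0.06  0.53 -0.02] w 0.0167 q [-17.  27.  94.  -0.  59. -23.]
phi 1.641 r 0.0279 yadv 0.0017
0.04, -0.07, 0.50, 0.18, 0.14, 0.01,
0.03, -0.17, 0.47, 0.00, 0, 0.00,
0.03, -0.25, 0.44, 0, 0, 0.00,
0.03, -0.32, 0.38, 0, 0.00, 0.00,
0.03, -0.39, 0.32, 0.00, 0, 0,
0.03, -0.44, 0.25, 0.00, 0.00, 0,
```

Call:
servo_tool(deltas=[0.03,-0.08,0.5,0,0,0,0.03,-0.17,0.47,0,0,0,0.03,-0.25,0.44,0,0,0,0.03,-0.32,0.38,0,0,0,0.03,-0.39,0.32,0,0,0,0.03,-0.44,0.25,0,0,0])

```text
clock: 4.75
position: [0.5981, -0.116, 0.041]
ee_rot: [0.004, 0.672, 0.74, 0.002]
contact_force: [-0.1, 0.3, 9.8]
width: 0.0169
```

```bash
python3 crank.py 2.6 .18 7
```

```text
t 4.75 p [ 0.5981 -0.116   0.041 ] yang 5.5 tilt [ 0.009 -0.003 -1.   ] F [-0.1  0.3  9.8] M [ 0.2  -0.03  0.01] w 0.0169 q [-18.  27.  97.   0.  55. -23.]
phi 2.653 r 0.028 yadv 0.0032
0.04, -0.47, 0.19, 0.50, 0.20, -0.02,
0.03, -0.49, 0.11, 0, 0, 0,
0.03, -0.50, 0.02, 0.00, 0.00, 0.00,
0.03, -0.50, -0.07, 0, 0, 0.00,
0.03, -0.48, -0.16, 0.00, 0.00, 0.00,
0.03, -0.44, -0.24, 0.00, 0.00, 0.00,
0.03, -0.39, -0.32, 0.00, 0.00, 0.00,
```

Call:
servo_tool(deltas=[0.03,-0.47,0.17,0.3,0.1,0,0.03,-0.49,0.08,0.2,0.1,0,0.03,-0.5,0.0,0,0,0,0.03,-0.5,-0.09,0,0,0,0.03,-0.48,-0.18,0,0,0,0.03,-0.44,-0.26,0,0,0,0.03,-0.39,-0.32,0,0,0])

```text
clock: 5.45
position: [0.5803, -0.1165, 0.0386]
ee_rot: [0.012, 0.674, 0.739, 0.011]
contact_force: [3.1, -2.2, -11.0]
width: 0.0172
```

```bash
python3 crank.py 3.8 .18 7
```

```text
t 5.45 p [ 0.5803 -0.1165  0.0386] yang 5.3 tilt [ 0.032  0.    -0.999] F [  3.1  -2.2 -11. ] M [-0.33 -0.47  0.03] w 0.0172 q [-18.  26. 101.   1.  52. -24.]
phi 3.307 r 0.0276 yadv 0.0044
0.03, -0.49, -0.11, 1.83, 0.15, -0.23,
0.03, -0.46, -0.21, 0, 0.00, 0.00,
0.03, -0.41, -0.29, 0.00, 0.00, 0.00,
0.03, -0.35, -0.36, 0.00, 0.00, 0.00,
0.03, -0.28, -0.42, 0.00, 0.00, 0.00,
0.03, -0.20, -0.46, 0.00, 0.00, 0.00,
0.03, -0.12, -0.49, 0.00, 0.00, 0.00,
```

Call:
servo_tool(deltas=[0.03,-0.5,-0.1,0.9,0.1,-0.1,0.03,-0.48,-0.18,0.7,0,-0.1,0.03,-0.43,-0.26,0.3,0,0,0.03,-0.38,-0.33,0,0,0])

```text
clock: 5.85
position: [0.5646, -0.117, 0.0464]
ee_rot: [0.001, 0.673, 0.74, 0.0]
contact_force: [3.2, -0.6, -4.2]
width: 0.0168
```

```bash
python3 crank.py 3.8 .18 6
```

```text
t 5.85 p [ 0.5646 -0.117   0.0464] yang 5.4 tilt [ 0.002 -0.001 -1.   ] F [ 3.2 -0.6 -4.2] M [-0.02 -0.54  0.05] w 0.0168 q [-19.  25. 101.   0.  54. -24.]
phi 3.948 r 0.028 yadv 0.0053
0.04, -0.31, -0.40, 0.12, 0.05, -0.09,
0.03, -0.24, -0.44, 0, 0.00, 0.00,
0.03, -0.16, -0.48, 0.00, 0, 0.00,
0.03, -0.07, -0.50, 0, 0, 0.00,
0.03, 0.02, -0.50, 0.00, 0.00, 0.00,
0.03, 0.11, -0.49, 0, 0, 0.00,
```

Call:
servo_tool(deltas=[0.04,-0.31,-0.4,0.1,0,0,0.03,-0.24,-0.44,0,0,0,0.03,-0.16,-0.48,0,0,0,0.03,-0.07,-0.5,0,0,0,0.03,0.02,-0.5,0,0,0])

```text
clock: 6.35
position: [0.5572, -0.1162, 0.0724]
ee_rot: [0.002, 0.673, 0.739, 0.001]
contact_force: [5.9, 0.7, -8.5]
width: 0.0169
```

```bash
python3 crank.py 4.8 .18 6
```

```text
t 6.35 p [ 0.5572 -0.1162  0.0724] yang 5.4 tilt [ 0.005 -0.001 -1.   ] F [ 5.9  0.7 -8.5] M [ 0.09 -0.97  0.03] w 0.0169 q [-19.  23. 100.   0.  57. -24.]
phi 4.948 r 0.0284 yadv 0.0069
0.04, 0.20, -0.47, 0.26, 0.09, -0.14,
0.03, 0.24, -0.44, 0, 0.00, 0,
0.03, 0.32, -0.39, 0, 0, 0,
0.03, 0.38, -0.33, 0.00, 0.00, 0.00,
0.03, 0.44, -0.25, 0.00, 0, 0.00,
0.03, 0.47, -0.17, 0, 0, 0.00,
```

Call:
servo_tool(deltas=[0.04,0.2,-0.47,0.2,0,-0.1,0.03,0.24,-0.44,0,0,0,0.03,0.32,-0.39,0,0,0,0.03,0.38,-0.33,0,0,0,0.03,0.44,-0.25,0,0,0])

```text
clock: 6.85
position: [0.5703, -0.1135, 0.0904]
ee_rot: [-0.002, 0.672, 0.74, -0.003]
contact_force: [0.6, -3.4, -10.3]
width: 0.0172
```

```bash
python3 crank.py 5.9 .1 6
```

```text
t 6.85 p [ 0.5703 -0.1135  0.0904] yang 5.5 tilt [-0.007 -0.002 -1.   ] F [  0.6  -3.4 -10.3] M [-0.56 -0.14 -0.03] w 0.0172 q [-18.  23.  97.  -0.  60. -23.]
phi 5.757 r 0.0284 yadv 0.0083
0.01, 0.27, -0.09, -0.41, 0.10, 0.01,
0.02, 0.26, -0.10, 0.00, 0.00, 0.00,
0.02, 0.27, -0.08, 0, 0, 0.00,
0.02, 0.28, -0.05, 0.00, 0.00, 0.00,
0.02, 0.28, -0.02, 0.00, 0.00, 0.00,
0.02, 0.28, 0.01, 0.00, 0.00, 0.00,
```

Call:
servo_tool(deltas=[0.01,0.3,-0.09,-0.2,0,0,0.02,0.3,-0.09,-0.1,0,0,0.02,0.3,-0.07,0,0,0,0.02,0.3,-0.04,0,0,0])

```text
clock: 7.25
position: [0.5762, -0.1126, 0.0928]
ee_rot: [-0.005, 0.672, 0.741, -0.007]
contact_force: [-4.3, -2.8, -3.3]
width: 0.0171
```

```bash
python3 crank.py 6.2 .1 6
```

```text
t 7.25 p [ 0.5762 -0.1126  0.0928] yang 5.6 tilt [-0.017 -0.003 -1.   ] F [-4.3 -2.8 -3.3] M [-0.62  0.6   0.02] w 0.0171 q [-18.  23.  96.  -1.  62. -23.]
phi 5.985 r 0.0283 yadv 0.0086
0.01, 0.28, -0.05, -0.96, 0.10, 0.09,
0.02, 0.28, -0.04, 0.00, 0, 0.00,
0.02, 0.28, -0.01, 0, 0, 0,
0.02, 0.28, 0.01, 0.00, 0.00, 0,
0.02, 0.28, 0.04, 0, 0, 0,
0.02, 0.27, 0.07, 0.00, 0, 0,
```

Call:
servo_tool(deltas=[0.0,0.4,-0.05,-0.5,0,0,0.0,0.4,-0.04,-0.4,0,0,0.0,0.4,0,-0.2,0,0,0.0,0.4,0,0,0,0])

```text
clock: 7.65
position: [0.5863, -0.111, 0.0938]
ee_rot: [-0.003, 0.671, 0.741, -0.004]
contact_force: [-6.5, -4.6, -3.9]
width: 0.0169
```

```bash
python3 crank.py 6.3 .1 3
```

```text
t 7.65 p [ 0.5863 -0.111   0.0938] yang 5.6 tilt [-0.01  -0.002 -1.   ] F [-6.5 -4.6 -3.9] M [-0.73  1.12 -0.01] w 0.0169 q [-17.  24.  95.  -0.  62. -23.]
phi 6.35 r 0.0281 yadv 0.0092
0.02, 0.28, 0.04, -0.60, 0.03, 0.14,
0.02, 0.27, 0.06, 0.00, 0.00, 0.00,
0.02, 0.27, 0.09, 0.00, 0.00, 0.00,
```

Call:
servo_tool(deltas=[0.0,0.4,0.03,-0.3,0,0,0.0,0.4,0.05,-0.2,0,0])

```text
clock: 7.85
position: [0.5886, -0.1108, 0.0934]
ee_rot: [-0.005, 0.671, 0.741, -0.005]
contact_force: [-8.4, -5.0, 1.5]
width: 0.0168
```

```bash
python3 crank.py 6.3 .1 1
```

```text
t 7.85 p [ 0.5886 -0.1108  0.0934] yang 5.7 tilt [-0.014 -0.002 -1.   ] F [-8.4 -5.   1.5] M [-0.72  1.4  -0.04] w 0.0168 q [-17.  24.  94.  -0.  62. -23.]
phi 6.433 r 0.0279 yadv 0.0092
0.03, 0.28, 0.04, -0.81, 0.02, 0.21,
```

Call:
servo_tool(deltas=[0.0,0.7,0.05,-0.3,0,0,0.0,0.9,0.05,-0.3,0,0])

```text
clock: 8.05
position: [0.5934, -0.1102, 0.092]
ee_rot: [-0.009, 0.67, 0.742, -0.01]
contact_force: [-14.8, -6.9, 1.4]
width: 0.0167
```

```bash
python3 crank.py 6.3 .1 1
```

```text
t 8.05 p [ 0.5934 -0.1102  0.092 ] yang 5.8 tilt [-0.027 -0.002 -1.   ] F [-14.8  -6.9   1.4] M [-1.09  2.51 -0.08] w 0.0167 q [-17.  25.  93.  -1.  63. -22.]
phi 6.615 r 0.0277 yadv 0.0094
0.04, 0.27, 0.07, -1.57, -0.02, 0.31,
```

Call:
servo_tool(deltas=[0.0,0.9,0.1,-0.3,0,0,0.0,0.7,0.1,-0.2,0,0])

```text
clock: 8.25
position: [0.5959, -0.1099, 0.0906]
ee_rot: [-0.016, 0.669, 0.742, -0.017]
contact_force: [-15.2, -4.7, 9.4]
width: 0.0169
```

```bash
python3 crank.py 6.3 .1 1
```

```text
t 8.25 p [ 0.5959 -0.1099  0.0906] yang 5.9 tilt [-0.047 -0.004 -0.999] F [-15.2  -4.7   9.4] M [-0.81  2.51 -0.09] w 0.0169 q [-16.  26.  92.  -1.  65. -22.]
phi 6.72 r 0.0274 yadv 0.0094
0.06, 0.28, 0.07, -2.71, -0.06, 0.42,
```

Call:
servo_tool(deltas=[0,-0.3,0,0,0,0,0,0,0,0,0,0,0,0,0,0,0,0,0,0,0,0,0,0], jaw=4.5)

```text
clock: 8.65
position: [0.5964, -0.1086, 0.0951]
ee_rot: [-0.014, 0.67, 0.742, -0.013]
contact_force: [-0.0, -0.8, -0.2]
width: 0.0452
```

```bash
python3 - <<'E'
from plan import *
st();plan([([.594,-.11,.17],5.5)],[4])
E
```

```text
t 8.65 p [ 0.5964 -0.1086  0.0951] yang 5.8 tilt [-0.038 -0.001 -0.999] F [-0.  -0.8 -0.2] M [ 0.02 -0.    0.05] w 0.0452 q [-16.  25.  92.  -1.  65. -22.]
-0.02, -0.13, -1.87, -0.55, -0.04, 0.09,
-0.02, -0.12, -1.87, -0.55, -0.04, 0.09,
-0.03, -0.10, -1.87, -0.55, -0.04, 0.09,
-0.03, -0.08, -1.87, -0.55, -0.04, 0.09,
```

Call:
servo_tool(deltas=[0,0,-2.0,-0.5,0,0,0,0,-2.5,-0.5,0,0,0,0,-2.5,-0.5,0,0,0,0,-2.0,-0.5,0,0], jaw=6)

```text
clock: 9.05
position: [0.6006, -0.1065, 0.1859]
ee_rot: [-0.003, 0.67, 0.742, 0.002]
contact_force: [-0.8, 0.6, -0.2]
width: 0.06
```

```bash
python3 - <<'E'
from plan import *
from h import *
from rig import eyes
st()
n='top'
c=eyes.get_calibration(n);im,d=eyes.get_image(n);np.savez(f'pics/{n}2.npz',im=im,d=d,**c)
cv2.imwrite(f'pics/{n}2.png',cv2.resize(im[125:215,135:285],None,fx=5,fy=5,interpolation=cv2.INTER_CUBIC)[:,:,::-1])
plan([([.566,.056,.19],45.5)],[7])
E
```

```text
t 9.05 p [ 0.6006 -0.1065  0.1859] yang 5.9 tilt [-0.002  0.006 -1.   ] F [-0.8  0.6 -0.2] M [-0.02 -0.02 -0.04] w 0.06 q [-17.  20.  86.   0.  74. -23.]
2.37, -0.28, 0.00, 0.05, -0.02, -5.66,
2.39, -0.04, 0.00, 0.05, -0.02, -5.66,
2.38, 0.19, 0.00, 0.05, -0.02, -5.66,
2.35, 0.43, 0.00, 0.05, -0.02, -5.66,
2.29, 0.65, 0, 0.05, -0.02, -5.66,
2.22, 0.88, 0, 0.05, -0.02, -5.66,
2.12, 1.09, 0, 0.05, -0.02, -5.66,
```

View pics/top2.png

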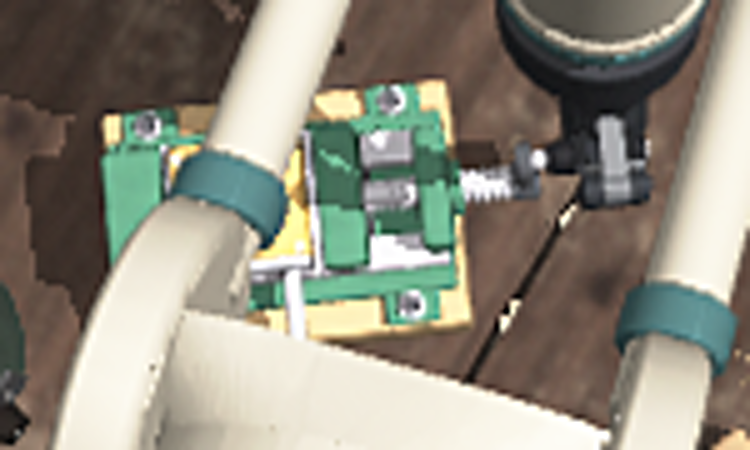

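The sliding jaw has closed onto the lock and the arm hides the rest. I'll move over the dial and check with the wrist camera.

Call:
servo_tool(deltas=[2.4,-0.3,0,0,0,-5.6,2.4,0,0,0,0,-5.6,2.4,0.2,0,0,0,-5.6,2.3,0.4,0,0,0,-5.6,2.2,0.6,0,0,0,-5.6,1.6,0.7,0,0,0,-5.6,1.0,0.5,0,0,0,-5.0,0,0,0,0,0,0])

```text
clock: 9.9
position: [0.5755, 0.0439, 0.1931]
ee_rot: [0.009, 0.375, 0.927, 0.008]
contact_force: [0.5, -0.2, 0.1]
width: 0.0596
```

```bash
python3 - <<'E'
from plan import *
from h import *
from rig import eyes
st()
n='wrist'
c=eyes.get_calibration(n);im,d=eyes.get_image(n);np.savez(f'pics/{n}3.npz',im=im,d=d,**c)
cv2.imwrite(f'pics/{n}3.png',im[:,:,::-1])
print(proj(c,[[.566,.055,.124]]))
E
```

```text
t 9.9 p [0.5755 0.0439 0.1931] yang 46.0 tilt [ 0.021  0.008 -1.   ] F [ 0.5 -0.2  0.1] M [-0.02  0.03  0.03] w 0.0596 q [ -3.  17.  91.   1.  72. -49.]
[[255.20864712 180.64703283]]
```

View pics/wrist3.png

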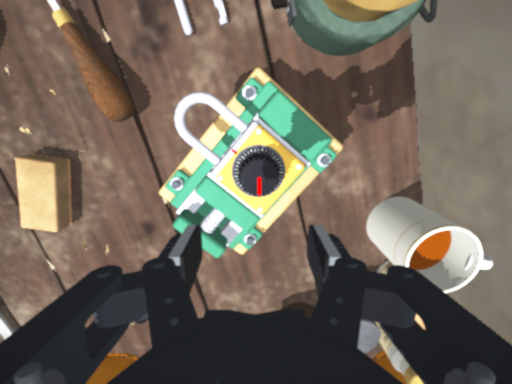

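```bash
python3 - <<'E'
from h import *
im,d,c=load('pics/wrist3.npz');P=cloud(d,c)
k=(P[...,2]>.117)&(P[...,2]<.13)&(d>0)
v,u=np.mgrid[:384,:512];k&=(abs(u-258)<35)&(abs(v-172)<35)
print(k.sum(),P[k].mean(0),np.median(P[k][:,2]),cv2.minEnclosingCircle(P[k][:,:2].astype(np.float32)))
ctr=P[k].mean(0)
hsv=cv2.cvtColor(im,cv2.COLOR_RGB2HSV)
rd=((((hsv[...,0]<8)|(hsv[...,0]>172))&(hsv[...,1]>120))&(abs(u-258)<45)&(abs(v-172)<45)).astype(np.uint8)
nn,l,s,ce=cv2.connectedComponentsWithStats(rd)
for i in range(1,nn):
    q=P[l==i].mean(0);print('red',s[i],ce[i],q,np.rad2deg(np.arctan2(*(q-ctr)[[1,0]])))
# lock yellow face top z~.100
y=(hsv[...,0]>18)&(hsv[...,0]<35)&(hsv[...,1]>90)&(abs(P[...,2]-.1)<.005)&(abs(u-258)<60)&(abs(v-172)<60)
print('face',y.sum(),cv2.minAreaRect(P[y][:,:2].astype(np.float32)),np.median(P[y][:,2]))
# shackle z .084-.09 whitish outside block
w=(abs(P[...,2]-.088)<.005)&(im.min(2)>130)&(u>165)&(u<255)&(v>85)&(v<170)
print('sh',w.sum(),cv2.minAreaRect(P[w][:,:2].astype(np.float32)))
# same zoom
cv2.imwrite('pics/w3z.png',cv2.resize(im[85:245,165:345],None,fx=4,fy=4,interpolation=cv2.INTER_CUBIC)[:,:,::-1])
E
python3 - <<'E'
import sys; sys.path.insert(0,'.')
E
```

```text
1233 [0.56578881 0.05966141 0.12323097] 0.12343817863951785 ((0.5665841102600098, 0.05915527418255806), 0.01718462072312832)
red [233 150   3   3   6] [234.         151.16666667] [0.538551   0.05631363 0.10056197] -172.99296875230354
red [257 176   5  20  96] [259.  185.5] [0.57123284 0.05431079 0.12374825] -44.50421422137873
face 1837 ((0.5692659616470337, 0.060163676738739014), (0.05801292508840561, 0.061882369220256805), 5.749423027038574) 0.09933432601077814
sh 1453 ((0.5047897100448608, 0.05553165823221207), (0.06025443226099014, 0.06068866327404976), 5.334239482879639)
```

View pics/w3z.png

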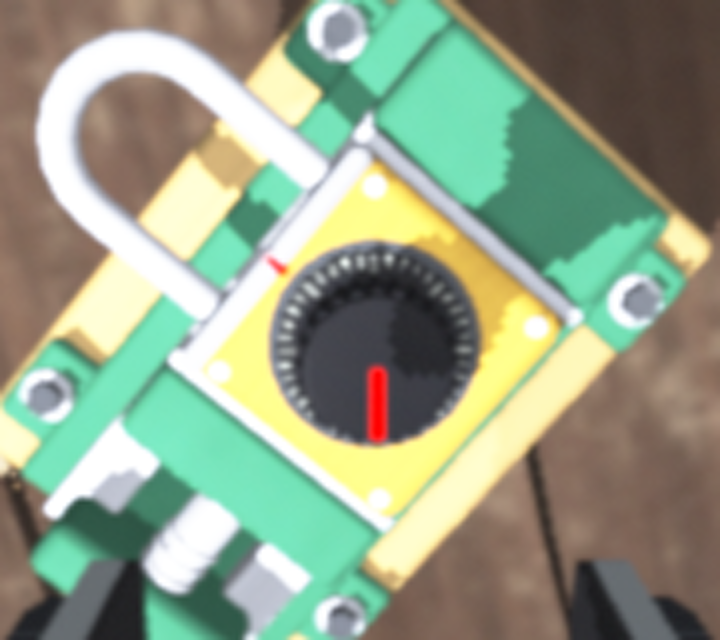

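Both jaws now touch the lock. The dial centre is at (0.566, 0.0595) and the mark at -44.5°, so it needs about 130° clockwise. I'll go down onto it.

```bash
python3 - <<'E'
from plan import *
st();plan([([.566,.0595,.14],45.5),([.566,.0595,.12],45.5)],[4,2])
E
```

```text
t 9.95 p [0.5758 0.0431 0.1932] yang 45.9 tilt [ 0.022  0.007 -1.   ] F [-0.1  0.   0.5] M [-0.02 -0.03  0.01] w 0.0601 q [ -3.  17.  91.   0.  72. -49.]
0.48, 0.10, 1.33, 0.29, 0.15, 0.10,
0.47, 0.10, 1.33, 0.29, 0.15, 0.10,
0.47, 0.11, 1.33, 0.29, 0.15, 0.10,
0.47, 0.11, 1.33, 0.29, 0.15, 0.10,
0, 0.00, 1.00, 0, 0, 0.00,
0, 0.00, 1.00, 0, 0, 0.00,
```

Call:
servo_tool(deltas=[0.5,0.1,1.2,0.3,0.2,0,0.5,0.1,1.2,0.3,0.2,0,0.45,0.1,1.2,0.3,0.1,0,0.45,0.1,1.2,0.2,0.1,0,0,0,0,0,0,0])

```text
clock: 10.45
position: [0.565, 0.0588, 0.1394]
ee_rot: [-0.001, 0.379, 0.926, -0.001]
contact_force: [0.3, -0.9, 0.0]
width: 0.0599
```

```bash
python3 - <<'E'
from plan import *
st();plan([([.566,.0595,.107],45.5)],[3])
E
```

```text
t 10.45 p [0.565  0.0588 0.1394] yang 45.5 tilt [-0.002 -0.001 -1.   ] F [ 0.3 -0.9  0. ] M [ 0.04 -0.   -0.03] w 0.0599 q [ -1.  19.  95.  -0.  66. -47.]
-0.01, 0.04, 1.08, -0.04, -0.03, 0.00,
-0.01, 0.04, 1.08, -0.04, -0.03, 0.00,
-0.01, 0.04, 1.08, -0.04, -0.03, 0.00,
```

Call:
servo_tool(deltas=[0,0.05,1.1,0,0,0,0,0.05,1.0,0,0,0,0,0.03,0.8,0,0,0,0,0,0,0,0,0])

```text
clock: 10.85
position: [0.566, 0.0594, 0.1073]
ee_rot: [-0.001, 0.379, 0.925, -0.001]
contact_force: [0.2, 0.3, -0.2]
width: 0.0599
```

```bash
python3 - <<'E'
from plan import *
from h import *
from rig import eyes
st();plan([([.566,.0595,.107],45.5)],[1])
n='wrist';im,d=eyes.get_image(n);cv2.imwrite(f'pics/{n}4.png',im[:,:,::-1])
E
```

```text
t 10.85 p [0.566  0.0594 0.1073] yang 45.5 tilt [-0.003 -0.001 -1.   ] F [ 0.2  0.3 -0.2] M [ 0.01 -0.02 -0.02] w 0.0599 q [ -1.  21.  98.  -0.  62. -46.]
0.01, 0.01, 0.03, -0.16, -0.09, -0.02,
```

View pics/wrist4.png

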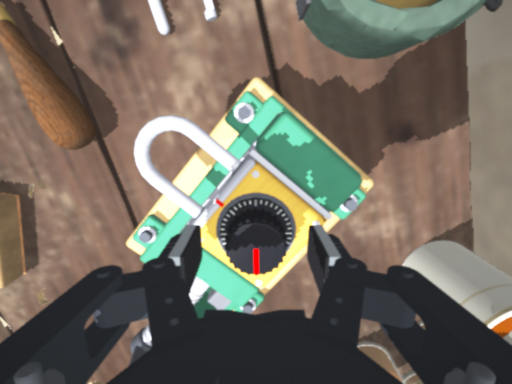

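Call:
servo_tool(deltas=[0,0,0,0,0,0,0,0,0,0,0,0,0,0,0,0,0,0,0,0,0,0,0,0], jaw=2, grip_force=30)

```text
clock: 11.3
position: [0.5672, 0.0593, 0.1087]
ee_rot: [0.0, 0.379, 0.925, -0.0]
contact_force: [0.7, 0.1, -3.1]
width: 0.0308
```

```bash
python3 - <<'E'
from plan import *
st()
E
```

```text
t 11.3 p [0.5672 0.0593 0.1087] yang 45.5 tilt [ 0.    -0.001 -1.   ] F [ 0.7  0.1 -3.1] M [ 0.03 -0.06  0.  ] w 0.0308 q [ -1.  21.  97.  -0.  62. -46.]
```

Call:
servo_tool(deltas=[0,0,0,0,0,6,0,0,0,0,0,6,0,0,0,0,0,6,0,0,0,0,0,6,0,0,0,0,0,6,0,0,0,0,0,6])

```text
clock: 11.9
position: [0.5667, 0.059, 0.1088]
ee_rot: [0.0, 0.655, 0.755, -0.001]
contact_force: [-0.9, 0.5, -1.8]
width: 0.0304
```

```bash
python3 - <<'E'
from plan import *
st()
from h import *
from rig import eyes
n='wrist';im,d=eyes.get_image(n);cv2.imwrite(f'pics/{n}5.png',im[:,:,::-1])
E
```

```text
t 11.9 p [0.5667 0.059  0.1088] yang 8.1 tilt [-0.    -0.001 -1.   ] F [-0.9  0.5 -1.8] M [-0.03  0.06 -0.03] w 0.0304 q [-1. 21. 97. -0. 62. -9.]
```

View pics/wrist5.png

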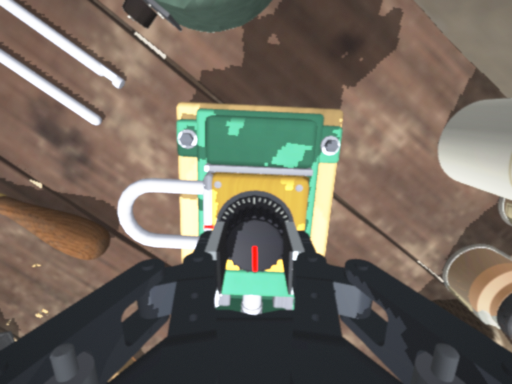

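Call:
servo_tool(deltas=[0,0,0,0,0,7,0,0,0,0,0,7,0,0,0,0,0,7,0,0,0,0,0,7,0,0,0,0,0,7,0,0,0,0,0,7,0,0,0,0,0,7,0,0,0,0,0,7])

```text
clock: 12.75
position: [0.5659, 0.0593, 0.1087]
ee_rot: [0.0, 0.938, 0.347, -0.001]
contact_force: [-0.6, 0.1, -2.0]
width: 0.0304
```

```bash
python3 - <<'E'
from plan import *
st();plan([([.567,.0592,.1088],-84.5)],[6])
E
```

```text
t 12.75 p [0.5659 0.0593 0.1087] yang -49.4 tilt [-0.001 -0.001 -1.   ] F [-0.6  0.1 -2. ] M [ 0.11 -0.08  0.03] w 0.0304 q [-1. 21. 98. -0. 62. 48.]
0.01, 0.01, 0, 0.00, 0.02, 5.85,
0.01, 0.01, 0, 0.00, 0.02, 5.85,
0.02, 0.01, 0, 0.00, 0.02, 5.85,
0.02, 0.01, 0, 0.00, 0.02, 5.85,
0.02, 0.01, 0, 0.00, 0.02, 5.85,
0.02, 0.01, 0, 0.00, 0.02, 5.85,
```

Call:
servo_tool(deltas=[0,0,0,0,0,6,0,0,0,0,0,6,0,0,0,0,0,6,0,0,0,0,0,6,0,0,0,0,0,3,0,0,0,0,0,0])

```text
clock: 13.35
position: [0.5658, 0.0598, 0.1087]
ee_rot: [-0.0, 0.994, 0.114, -0.001]
contact_force: [0.1, -0.5, -2.2]
width: 0.0305
```

```bash
python3 - <<'E'
from plan import *
st();
from h import *
from rig import eyes
n='wrist';im,d=eyes.get_image(n);cv2.imwrite(f'pics/{n}6.png',im[:,:,::-1])
E
```

```text
t 13.35 p [0.5658 0.0598 0.1087] yang -77.0 tilt [-0.001 -0.    -1.   ] F [ 0.1 -0.5 -2.2] M [ 0.04  0.02 -0.06] w 0.0305 q [-1. 21. 98. -0. 62. 76.]
```

View pics/wrist6.png

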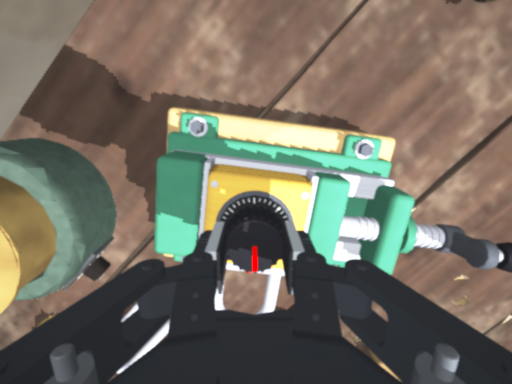

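Call:
servo_tool(deltas=[0,0,0,0,0,4,0,0,0,0,0,4,0,0,0,0,0,0])

```text
clock: 13.7
position: [0.5657, 0.0599, 0.1087]
ee_rot: [-0.0, 0.999, 0.045, -0.001]
contact_force: [-0.2, -0.4, -2.2]
width: 0.0307
```

```bash
python3 -c "
from plan import *
st()"
```

```text
t 13.7 p [0.5657 0.0599 0.1087] yang -84.8 tilt [-0.001  0.    -1.   ] F [-0.2 -0.4 -2.2] M [ 0.01 -0.03 -0.02] w 0.0307 q [-1. 21. 98.  0. 62. 84.]
```

Call:
servo_tool(deltas=[0,0,0,0,0,5,0,0,0,0,0,5])

```text
clock: 13.9
position: [0.5657, 0.06, 0.1087]
ee_rot: [-0.0, 0.999, -0.042, -0.001]
contact_force: [-0.7, 0.9, -0.8]
width: 0.0306
```

```bash
python3 -c "
from plan import *
st()"
```

```text
t 13.9 p [0.5657 0.06   0.1087] yang -94.8 tilt [-0.001  0.    -1.   ] F [-0.7  0.9 -0.8] M [ 0.07 -0.07  0.07] w 0.0306 q [-1. 21. 98.  0. 62. 94.]
```

Call:
servo_tool(deltas=[0,0,0,0,0,3,0,0,0,0,0,0])

```text
clock: 14.1
position: [0.5657, 0.0601, 0.1087]
ee_rot: [-0.0, 0.998, -0.066, -0.0]
contact_force: [-0.8, 0.0, -1.7]
width: 0.0306
```

```bash
python3 -c "
from plan import *
st()
from h import *
from rig import eyes
n='wrist';im,d=eyes.get_image(n);cv2.imwrite(f'pics/{n}7.png',im[:,:,::-1])
"
```

```text
t 14.1 p [0.5657 0.0601 0.1087] yang -97.6 tilt [-0.001  0.    -1.   ] F [-0.8  0.  -1.7] M [ 0.04 -0.03  0.03] w 0.0306 q [-1. 21. 98.  0. 62. 97.]
```

View pics/wrist7.png

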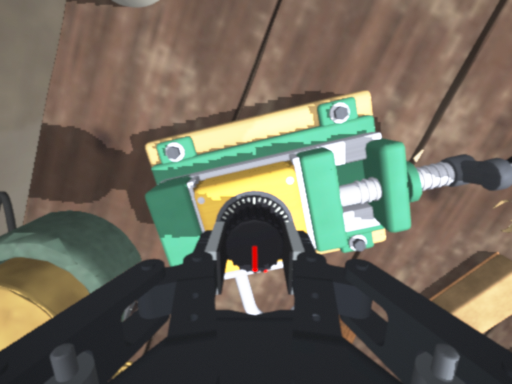

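Call:
servo_tool(deltas=[0,0,0,0,0,3,0,0,0,0,0,0])

```text
clock: 14.35
position: [0.5656, 0.0601, 0.1087]
ee_rot: [-0.0, 0.996, -0.09, -0.001]
contact_force: [-0.7, 0.3, -2.1]
width: 0.0307
```

```bash
python3 -c "
from plan import *
st()
from rig import eyes
from h import *
for i in range(4): im,d=eyes.get_image('wrist'); print(manip.get_state()['moment'].round(3), manip.get_state()['effort'][5].round(3))
cv2.imwrite('pics/wrist8.png',im[:,:,::-1])
hsv=cv2.cvtColor(im,cv2.COLOR_RGB2HSV)
for f in ['pics/wrist5.png','pics/wrist6.png','pics/wrist7.png','pics/wrist8.png']:
  h=cv2.cvtColor(cv2.imread(f),cv2.COLOR_BGR2HSV)
  m=(((h[...,0]<8)|(h[...,0]>172))&(h[...,1]>150)&(h[...,2]>80));m[:240]=0;m[275:]=0;m[:,:235]=0;m[:,275:]=0
  q=np.argwhere(m)[:,::-1].astype(np.float32);print(f,len(q),q.mean(0),cv2.fitLine(q,cv2.DIST_L2,0,.01,.01).ravel())
"
```

```text
t 14.35 p [0.5656 0.0601 0.1087] yang -100.3 tilt [-0.001  0.    -1.   ] F [-0.7  0.3 -2.1] M [ 0.06 -0.03  0.08] w 0.0307 q [-1. 21. 98.  0. 62. 99.]
[ 0.093 -0.029  0.046] 0.113
[ 0.055 -0.008  0.158] 0.103
[ 0.146 -0.011  0.146] 0.098
[ 0.138 -0.047  0.076] 0.1
pics/wrist5.png 153 [254.48366 258.4183 ] [3.9451774e-03 9.9999219e-01 2.5448366e+02 2.5841830e+02]
pics/wrist6.png 161 [254.28572 258.55902] [ 2.8458761e-02 -9.9959499e-01  2.5428572e+02  2.5855902e+02]
pics/wrist7.png 170 [254.87059 258.32352] [1.3222408e-01 9.9121988e-01 2.5487059e+02 2.5832352e+02]
pics/wrist8.png 174 [254.96552 258.1092 ] [1.7171575e-01 9.8514652e-01 2.5496552e+02 2.5810919e+02]
```

The red mark now lags the gripper by about 10° and the torque has risen to about 0.1 N m. So the dial is caught at the end of its play. I'll back off to the middle and release.

Call:
servo_tool(deltas=[0,0,0,0,0,-4,0,0,0,0,0,-3.5,0,0,0,0,0,0])

```text
clock: 14.85
position: [0.5657, 0.06, 0.1087]
ee_rot: [-0.0, 1.0, -0.022, -0.001]
contact_force: [0.4, -0.1, -1.4]
width: 0.0308
```

Call:
servo_tool(deltas=[0,0,0,0,0,0,0,0,0,0,0,0,0,0,0,0,0,0,0,0,-2.5,0,0,0,0,0,-2.5,0,0,0,0,0,-2.5,0,0,0,0,0,0,0,0,0], jaw=7)

```text
clock: 15.55
position: [0.5662, 0.0597, 0.1867]
ee_rot: [0.0, 1.0, -0.023, -0.0]
contact_force: [0.6, -0.1, 1.4]
width: 0.07
```

```bash
python3 -c "
from plan import *
st()
from rig import eyes
from h import *
c=eyes.get_calibration('wrist');im,d=eyes.get_image('wrist');np.savez('pics/wrist9.npz',im=im,d=d,**c);cv2.imwrite('pics/wrist9.png',im[:,:,::-1])
"
```

```text
t 15.55 p [0.5662 0.0597 0.1867] yang -92.7 tilt [-0.001 -0.    -1.   ] F [ 0.6 -0.1  1.4] M [ 0.01 -0.01 -0.  ] w 0.07 q [-1. 17. 91. -0. 72. 92.]
```

View pics/wrist9.png

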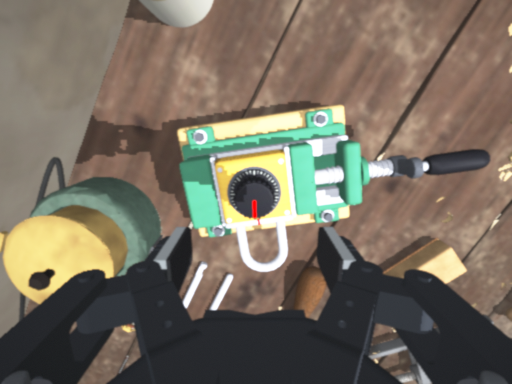

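```bash
python3 - <<'E'
from h import *
from plan import *
im,d,c=load('pics/wrist9.npz');P=cloud(d,c);v,u=np.mgrid[:384,:512]
k=(P[...,2]>.117)&(P[...,2]<.13)&(d>0)&(abs(u-255)<35)&(abs(v-192)<35)
ctr=P[k].mean(0);print('dial',ctr,cv2.minEnclosingCircle(P[k][:,:2].astype(np.float32)))
hsv=cv2.cvtColor(im,cv2.COLOR_RGB2HSV)
rd=((((hsv[...,0]<8)|(hsv[...,0]>172))&(hsv[...,1]>120))&(abs(u-255)<30)&(abs(v-205)<30)).astype(np.uint8)
nn,l,s,ce=cv2.connectedComponentsWithStats(rd)
for i in range(1,nn):
    q=P[l==i];f=cv2.fitLine(q[:,:2].astype(np.float32),cv2.DIST_L2,0,.01,.01).ravel();print('red',s[i],q.mean(0),np.rad2deg(np.arctan2(f[1],f[0]))%180)
w=((abs(P[...,2]-.087)<.006)&(im.min(2)>110)&(u>230)&(u<300)&(v>222)&(v<280)).astype(np.uint8)
nn,l,s,ce=cv2.connectedComponentsWithStats(w);i=1+np.argmax(s[1:,4]);q=P[l==i]
print('sh',s[i],cv2.minAreaRect(q[:,:2].astype(np.float32)),q.min(0),q.max(0))
print(cv2.boxPoints(cv2.minAreaRect(q[:,:2].astype(np.float32))))
y=(hsv[...,0]>18)&(hsv[...,0]<35)&(hsv[...,1]>90)&(abs(P[...,2]-.1)<.005)&(abs(u-255)<50)&(abs(v-192)<50)
print('face',cv2.minAreaRect(P[y][:,:2].astype(np.float32)))
a=np.deg2rad(5.5);X=np.array([np.cos(a),np.sin(a)]);print('origin',ctr[:2]-.058*X)
E
```

```text
dial [0.56760624 0.05856216 0.12305728] ((0.5664314031600952, 0.05844409018754959), 0.016960011795163155)
red [251 199   7  19 101] [0.56005386 0.05904662 0.12360589] 1.0016427
red [258 219   1   2   2] [0.54045574 0.05621636 0.10054217] 177.21535
red [259 224   1   1   1] [0.53597935 0.05547653 0.10063894] 1.1181451
sh [236 223  52  49 934] ((0.5023403167724609, 0.05235274136066437), (0.05504672974348068, 0.04881858825683594), 5.18178653717041) [0.47479729 0.02788915 0.08100742] [0.53043103 0.07874542 0.08834158]
[[0.47272488 0.07417648]
 [0.47713396 0.0255574 ]
 [0.5319557  0.030529  ]
 [0.52754664 0.07914808]]
face ((0.5695620179176331, 0.05952521413564682), (0.0577174611389637, 0.06213733181357384), 5.176844596862793)
origin [0.50987326 0.05300311]
```

```bash
python3 - <<'E'
from h import *
from plan import *
im,d,c=load('pics/wrist9.npz');P=cloud(d,c)
a=np.deg2rad(5.5);X=np.array([np.cos(a),np.sin(a)]);Y=np.array([-np.sin(a),np.cos(a)])
o=np.array([.5095,.0531]);e=P[...,:2]-o;x=e@X;y=e@Y
for lo,hi in [(-60,-45),(-45,-28),(-28,28),(28,45),(45,60)]:
    for xl,xh in [(-15,0),(0,15)]:
        m=(y>lo/1e3)&(y<hi/1e3)&(x>xl/1e3)&(x<xh/1e3)&(d>0);print(lo,xl,m.sum(),np.percentile(P[m][:,2],[5,50,98]).round(4) if m.sum() else '')
st();plan([([.5095,.0531,.14],-84.5)],[5])
E
```

```text
-60 -15 33 [0.0441 0.0452 0.0466]
-60 0 76 [0.0445 0.0456 0.0467]
-45 -15 40 [0.0438 0.0449 0.0463]
-45 0 54 [0.0446 0.0455 0.0466]
-28 -15 313 [0.0442 0.0848 0.087 ]
-28 0 306 [0.0451 0.0857 0.0876]
28 -15 22 [0.0443 0.0486 0.0537]
28 0 94 [0.0454 0.0539 0.0607]
45 -15 11 [0.0516 0.0527 0.0533]
45 0 113 [0.0527 0.0557 0.0617]
t 15.6 p [0.5649 0.0597 0.1848] yang -92.7 tilt [-0.004 -0.    -1.   ] F [-0.5  0.6  0.1] M [-0.   -0.01 -0.03] w 0.07 q [-1. 17. 91. -0. 72. 92.]
-1.10, 0.18, 0.90, 0, 0.05, -1.63,
-1.10, 0.15, 0.90, 0, 0.05, -1.63,
-1.11, 0.12, 0.90, 0, 0.05, -1.63,
-1.11, 0.09, 0.90, 0, 0.05, -1.63,
-1.11, 0.06, 0.90, 0, 0.05, -1.63,
```

Call:
servo_tool(deltas=[-1.1,0.2,0.7,0,0,-1.6,-1.1,0.2,0.8,0,0,-1.6,-1.1,0.1,0.8,0,0,-1.6,-1.1,0.1,0.8,0,0,-1.6,-1.0,0,0.8,0,0,-1.6,0,0,0,0,0,0])

```text
clock: 16.2
position: [0.5045, 0.053, 0.1383]
ee_rot: [-0.0, 0.999, 0.049, -0.007]
contact_force: [0.1, 0.1, -0.9]
width: 0.0696
```

```bash
python3 - <<'E'
from plan import *
st();plan([([.5095,.0531,.067],-84.5)],[5])
E
```

```text
t 16.2 p [0.5045 0.053  0.1383] yang -84.4 tilt [-0.014  0.    -1.   ] F [ 0.1  0.1 -0.9] M [ 0.04 -0.01 -0.05] w 0.0696 q [ -2.  15. 102.  -0.  64.  83.]
0.12, 0.01, 1.42, -0.02, 0.16, 0.02,
0.11, 0.01, 1.42, -0.02, 0.16, 0.02,
0.11, 0.01, 1.43, -0.02, 0.16, 0.02,
0.11, 0.01, 1.43, -0.02, 0.16, 0.02,
0.10, 0.01, 1.43, -0.02, 0.16, 0.02,
```

Call:
servo_tool(deltas=[0.15,0,1.2,0,0.2,0,0.15,0,1.2,0,0.2,0,0.15,0,1.2,0,0.2,0,0.1,0,1.2,0,0.2,0,0,0,0,0,0,0])

```text
clock: 16.7
position: [0.5111, 0.0536, 0.0869]
ee_rot: [-0.001, 0.999, 0.047, 0.0]
contact_force: [-0.5, -0.7, 0.2]
width: 0.0701
```

```bash
python3 - <<'E'
from plan import *
st();plan([([.5095,.0531,.067],-84.5)],[2])
from rig import eyes
import cv2
im,d=eyes.get_image('wrist');cv2.imwrite('pics/wrist10.png',im[:,:,::-1])
E
```

```text
t 16.7 p [0.5111 0.0536 0.0869] yang -84.6 tilt [-0.     0.002 -1.   ] F [-0.5 -0.7  0.2] M [ 0.02 -0.    0.01] w 0.0701 q [ -2.  18. 106.   0.  56.  83.]
-0.08, 0.02, 1.00, -0.05, 0, -0.07,
-0.08, 0.02, 1.00, -0.05, 0, -0.07,
```

View pics/wrist10.png

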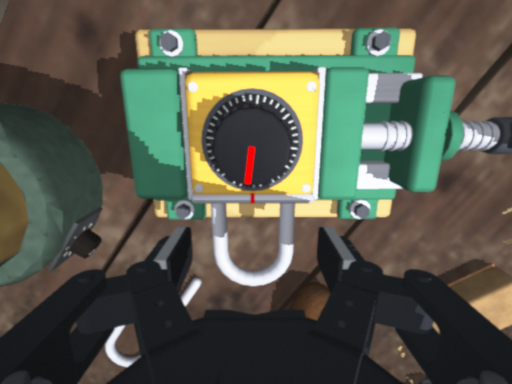

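The red mark is within a few degrees of the index line at (253,198). The shackle legs, centred at column 254, sit midway between the fingers. I'll go down and pinch.

Call:
servo_tool(deltas=[-0.08,0,1.0,0,0,0,-0.08,0,0.9,0,0,0,0,0,0,0,0,0])

```text
clock: 17.05
position: [0.5116, 0.0535, 0.0683]
ee_rot: [-0.001, 0.999, 0.046, 0.002]
contact_force: [0.1, 0.3, 0.8]
width: 0.0702
```

Call:
servo_tool(deltas=[0,0,0,0,0,0,0,0,0,0,0,0,0,0,0,0,0,0,0,0,0,0,0,0], jaw=3.5, grip_force=45)

```text
clock: 17.45
position: [0.5115, 0.0535, 0.0688]
ee_rot: [-0.001, 0.999, 0.046, 0.002]
contact_force: [0.9, 0.7, -1.6]
width: 0.047
```

```bash
python3 - <<'E'
from plan import *
st();p=cur()[0];a=np.deg2rad(5.5)
plan([(p-.07*np.array([np.cos(a),np.sin(a),0]),-84.5)],[10])
E
```

```text
t 17.45 p [0.5115 0.0535 0.0688] yang -84.7 tilt [ 0.004  0.002 -1.   ] F [ 0.9  0.7 -1.6] M [ 0.    0.02 -0.06] w 0.047 q [ -2.  19. 107.   0.  53.  83.]
-0.70, 0.00, 0, -0.01, -0.02, -0.02,
-0.70, 0.00, 0, -0.01, -0.02, -0.02,
-0.70, 0.00, 0, -0.01, -0.02, -0.02,
-0.70, 0.00, 0, -0.01, -0.02, -0.02,
-0.70, 0.00, 0, -0.01, -0.02, -0.02,
-0.70, 0.00, 0, -0.01, -0.02, -0.02,
-0.70, 0.00, 0, -0.01, -0.02, -0.02,
-0.70, 0.00, 0, -0.01, -0.02, -0.02,
-0.70, 0.00, 0, -0.01, -0.02, -0.02,
-0.70, 0.00, 0, -0.01, -0.02, -0.02,
```

Call:
servo_tool(deltas=[-0.4,0,0,0,0,0,-0.4,0,0,0,0,0,-0.4,0,0,0,0,0])

```text
clock: 17.75
position: [0.4997, 0.0524, 0.0687]
ee_rot: [-0.001, 0.999, 0.046, 0.003]
contact_force: [-0.4, 0.1, -1.0]
width: 0.0472
```

```bash
python3 - <<'E'
from plan import *
st()
from rig import eyes
import cv2
im,d=eyes.get_image('wrist');cv2.imwrite('pics/wrist11.png',im[:,:,::-1])
E
```

```text
t 17.75 p [0.4997 0.0524 0.0687] yang -84.7 tilt [ 0.006  0.002 -1.   ] F [-0.4  0.1 -1. ] M [ 0.05 -0.04 -0.03] w 0.0472 q [ -2.  18. 109.   0.  53.  83.]
```

View pics/wrist11.png

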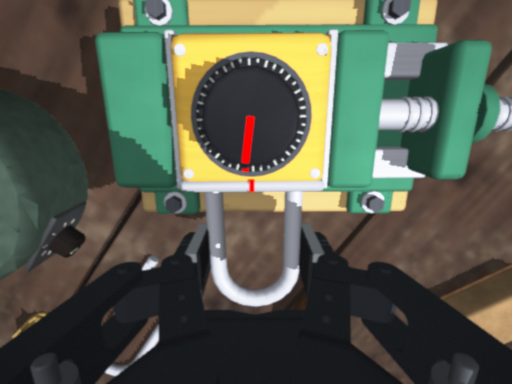

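The shackle slides freely with the gripper, at close to zero force, and the lock stays put in the jaws. I'll keep drawing it out.

Call:
servo_tool(deltas=[-0.6,0,0,0,0,0,-0.6,0,0,0,0,0,-0.6,0,0,0,0,0,-0.6,0,0,0,0,0,-0.6,0,0,0,0,0,-0.6,0,0,0,0,0,-0.6,0,0,0,0,0,-0.6,0,0,0,0,0])

```text
clock: 18.6
position: [0.4461, 0.0474, 0.0687]
ee_rot: [-0.001, 0.999, 0.046, 0.002]
contact_force: [-0.1, 0.4, -1.7]
width: 0.0476
```

```bash
python3 - <<'E'
from plan import *
st()
from rig import eyes
import cv2
im,d=eyes.get_image('wrist');cv2.imwrite('pics/wrist12.png',im[:,:,::-1])
E
```

```text
t 18.6 p [0.4461 0.0474 0.0687] yang -84.7 tilt [ 0.004  0.001 -1.   ] F [-0.1  0.4 -1.7] M [0.05 0.01 0.03] w 0.0476 q [ -3.  14. 115.   0.  50.  82.]
```

View pics/wrist12.png

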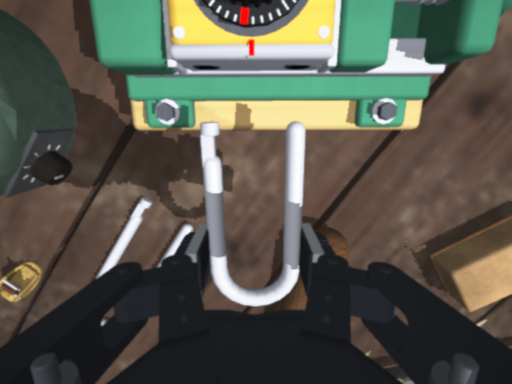

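The legs are fully out and the lock is still clamped. Now I'll lift to 25 cm.

Call:
servo_tool(deltas=[-0.8,0,-0.5,0,0,0,-0.8,0,-1.5,0,0,0,-0.8,0,-2,0,0,0,-0.5,0,-2,0,0,0,-0.5,0,-2,0,0,0,0,0,-2,0,0,0,0,0,-2,0,0,0,0,0,-2,0,0,0,0,0,-1.5,0,0,0,0,0,-0.7,0,0,0,0,0,0,0,0,0])

```text
clock: 19.75
position: [0.403, 0.0438, 0.2389]
ee_rot: [-0.001, 0.999, 0.047, 0.0]
contact_force: [0.3, 0.0, -0.7]
width: 0.0471
```

```bash
python3 - <<'E'
from plan import *
st()
from rig import eyes
import cv2
for n in ['wrist','scene']:
    im,d=eyes.get_image(n);cv2.imwrite(f'pics/{n}13.png',im[:,:,::-1])
E
```

```text
t 19.75 p [0.403  0.0438 0.2389] yang -84.7 tilt [ 0.001  0.001 -1.   ] F [ 0.3  0.  -0.7] M [ 0.   -0.05 -0.03] w 0.0471 q [ -4.   1. 104.   0.  76.  81.]
```

View pics/scene13.png

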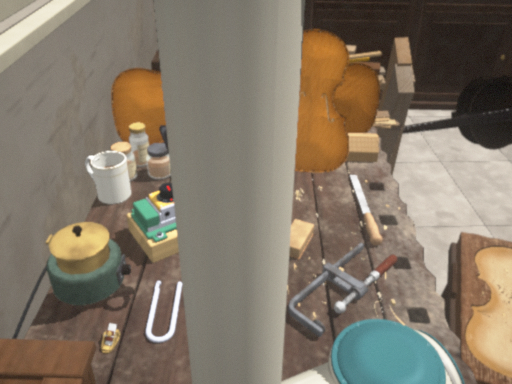

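View pics/wrist13.png

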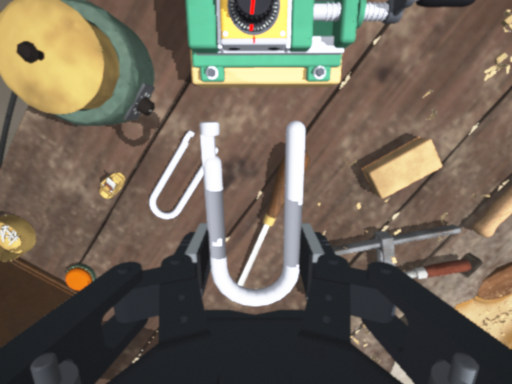

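Call:
servo_tool(deltas=[0,0,0.3,0,0,0,0,0,0,0,0,0,0,0,0,0,0,0])

```text
clock: 20.15
position: [0.4006, 0.0439, 0.232]
ee_rot: [-0.001, 0.999, 0.047, -0.004]
contact_force: [-0.7, 0.3, -0.8]
width: 0.0474
```

```bash
python3 - <<'E'
from plan import *
st();print(manip.sign_off());st()
E
```

```text
t 20.15 p [0.4006 0.0439 0.232 ] yang -84.7 tilt [-0.007  0.002 -1.   ] F [-0.7  0.3 -0.8] M [0.   0.   0.03] w 0.0474 q [ -4.   1. 105.   0.  75.  81.]
the job is handed in; nothing more can be done
None
the job is handed in; nothing more can be done
```

The short shackle is out of the lock and held in the gripper about 25 cm above the bench. I handed the job in at 20 s of the 72 s allowed; no verdict is reported.

- **Vise:** I wound the crank clockwise about one turn until it jammed, ending with about 15 N at the knob (10 N was asked for). The wrist pictures showed both jaws touching the lock, and it did not shift while I drew the shackle out.
- **Dial:** I turned it about 130° clockwise until it was caught. The torque then rose to about 0.1 N m and the dial slipped in the fingers. After release its mark sat about 4.5° past the index line, within the stated 8.6° of play.
- **Shackle:** I pinched it across both legs and drew it straight out with almost no force. It was held at a 47 mm opening, with the gripper tip at 0.232 m, which puts the shackle at about 0.25 m.
- **Bystanders:** In the last pictures the spare shackle and the sanding block look where they were, and the arm went nowhere near them or the file.

**Checks that disagreed or were weaker:**
- **Gripper tilt:** it tilted up to about 2.7° while cranking, with forces up to about 18 N. I corrected the tilt afterwards.
- **Last scene view:** the arm hid the crank and part of the vise, so the final check of the lock comes from the wrist camera. That camera showed only the lock's front edge and dial, still between the jaws.

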